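# Flip the empty tile bin's marker to reorder

## Robot

A 6-joint arm with a two-finger parallel gripper is mounted at the origin on the work surface. World frame = base frame: x ahead of the robot, y to its left, z up, the work surface at z = 0. Lengths are in m, angles in rad, forces in N, time in s.
With the tool pointing down it reaches from about 0.375 to 0.925 m from the base axis. Payload 5.7 kg.
Tool frame: the origin (TCP) lies midway between the tips of the shut fingers; the grasp point (between the pads) lies 19 mm behind it; z points along the fingers, x is the direction in which the jaws open and shut, and the axes are right-handed (so a half turn about z gives the same grasp; the last joint's range is limited). The gripper opens to 88 mm and grips with 3 to 60 N. Pads are 20 mm wide; open, the fingers measure 115 mm over their backs; the gripper's body (75 mm by 178 mm) begins 61 mm behind the grasp point.
Start: joints at [1.21, 0.359, 1.51, -0, 1.272, -0.115], TCP at [0.146, 0.582, 0.223] pointing down, gripper open.
Joint ranges: [-2.97, 2.97], [-1.01, 2.36], [0.21, 2.38], [-0.96, 4.11], [0.2, 2.71], [-2.98, 2.98]. Speed limits (rad/s): [2.39, 2.39, 3.14, 3.14, 3.14, 3.14].

## Interface

Orientations are given as a unit quaternion [x, y, z, w].
In Python, from bench import move_ptp, servo_line, goto_joints, move_gripper, sleep, inverse_kinematics, capture, PlanningError, close_job, spot_in, silhouettes, current_clock, current_joint_pos, current_qvel, current_joint_torque, current_position, current_orientation, current_force, current_torque, current_finger_gap gives the robot as it stands. Calls block until the motion is done:
- move_ptp(position, orientation): joint-space move of the TCP to a pose.
- servo_line(position, orientation=None, rate=0.15, contact_N=None): straight line of the TCP; orientation=None keeps the orientation; rate is the mean speed in m/s. With contact_N (N) it stops when the force on the tool has changed by that much, and returns True; else False.
- goto_joints(angles): joint-space move.
- move_gripper(opening): finger opening in m; the grip force is fixed at half the most; returns when the fingers have stopped.
- sleep(seconds).
- inverse_kinematics(position, orientation): joint angles nearest the present ones, or None.
- capture(name): name is "scene" or "top" or "wrist"; returns a dict with "image" (400x640x3 uint8, blue, green, red), "range_z" (400x640 float32, m along the optical axis (not along the pixel's ray), 0 where there is no reading), "intrinsics" (3x3 intrinsics, pixels), "R" (3x3) and "t" (3): a world point X has camera coordinates R X + t. Camera axes: x right, y down, z forward; pixel columns grow to the right and rows downward; lengths in m; the calibration is good to about 2 mm. The wrist camera is an equidistant fisheye: a pixel r from the principal point sees the ray r / f radians off the axis. A picture is of the moment at which its call begins.
A pose or a line that the arm cannot do raises PlanningError and nothing moves.
- close_job(): hands the job in, once; it reports no verdict.
Trained networks look in the newest picture that a camera, given by its name, has taken for a name from the list of things; names that differ only in an ending like _2 or _b are one class to them, and where a whole thing is asked for, a point or a joint stands for the part that bears it (a point fixed in the world has none). Each returns a list of dicts, best first, with "conf" (0 to 1); they miss things now and then, are a little off and sometimes report something else, mostly with a low value. They report only what shows in the picture. A call takes as long as a camera call.
- spot_in(camera, query): "xy" ([column, row] in pixels, amid what is visible of it).
- silhouettes(camera, query): "region" (400x640 bool, what is visible of it) and "xy" ([column, row] in pixels, amid what is visible of it).
Readings, each from a call of its own:
- current_clock(): time.
- current_joint_pos(): joint angles.
- current_qvel(): joint speeds.
- current_joint_torque(): joint torques, N m.
- current_position(): TCP position.
- current_orientation(): TCP orientation.
- current_force(): force on the tool from outside, world axes, zero at the start.
- current_torque(): the same for the moment, N m.
- current_finger_gap(): finger opening in m.
Only numpy, scipy, OpenCV 4.12 (cv2) and the standard library are available. Lean on these libraries where they do the work, as an engineer would, in place of code of your own. Each camera call takes 0.05 s, during which the arm holds its last target.

## Task

One of the three glass-tile bins has run empty. With your fingertips, without gripping it, turn that bin's hinged metal marker right over its pivot, from the solid-square face to the hollow-square (reorder) face, and press it down until it lies flat on the other side of its bracket. Leave the other two markers and everything else on the bench as they are, then take your hand away.

Things in the scene. Friction and masses are not known exactly. Their poses are not given: they have to be found in the camera images.
- bin_empty: the grey tile bin that has run empty: open-topped, 150 (its x) x 100 (its y) x 70 mm high, fixed, one of three alike in a row whose order varies. Origin: centre of its underside. x points away from the robot, y to the robot's left (bin yawed up to 0.16 rad), z up. A riveted aluminium bracket on its front (-x) carries a ledge towards the robot, with the hinged marker on top
- ledge_empty (a point): centre of the top of the empty bin's ledge, bin frame (-118, 0, 103) mm; axes as the bin's. Ledge 81 (x) x 66 (y) x 3 mm thick, so it reaches 33 mm to each side of the hinge line; free space beneath and beside it down to the bench
- pivot_empty (a point): middle of the empty bin's marker hinge line, in the mid-plane of the plate, bin frame (-118, 0, 106) mm; axes as the bin's. The hinge runs along the bin's x axis between two lugs (5 x 10 mm, tops 112 mm above the bench, 31 to 36 mm to either side of this point along x)
- marker_empty (a joint): angle (rad) of the empty bin's marker, an aluminium plate 58 mm along the hinge x 72 mm from hinge line to free edge x 4 mm thick. 0: flat on the ledge on the bin's +y side (robot's left), SOLID black square up (in stock). pi/2: upright. pi: flat on the -y side, HOLLOW square outline up (reorder). Stops at 0 and pi. Starts 0 to 0.2 ajar
- edge_empty (a point): middle of that marker's free edge, 72 mm from the hinge line; x along the hinge, y from hinge to free edge, z out of the solid-square face. Lying flat, the outer 39 mm overhang the ledge: a fingertip has room beneath, coming from the free-edge side with the finger leaning 30 to 45 degrees away from the hinge
- face_empty (a point): middle of the solid-square face of that marker, 38 mm from the hinge line, axes as edge_empty; the hollow-square face is the opposite one, underneath at the start. The hinge is stiff: the marker stays at any angle where it is left, and takes under 1 N at the free edge to turn
- bin_large: bin of the same make, frame and bracket as bin_empty, but full of 50 mm teal glass tiles standing on edge; fixed; its marker is to be left alone
- marker_large (a joint): angle (rad) of that bin's marker, same plate and meaning as marker_empty; starts 0 to 0.2 and must stay as it is
- edge_large (a point): middle of the free edge of that bin's marker, axes as edge_empty
- bin_small: bin of the same make, frame and bracket as bin_empty, but full of stacked 25 mm teal glass tiles; fixed; its marker is to be left alone
- marker_small (a joint): angle (rad) of that bin's marker, same plate and meaning as marker_empty; starts 0 to 0.2 and must stay as it is
- edge_small (a point): middle of the free edge of that bin's marker, axes as edge_empty
- pliers: bystander: running pliers with dark red handles, 170 x 70 x 16 (mm), loose on the bench; origin at the centre of its underside
- glass_cutter: bystander: pen-shaped glass cutter, 140 x 16 x 16 (mm), loose on the bench; origin at the centre of its underside
- foil_roll: bystander: flat roll of copper foil, 70 across, 10 high (mm), loose on the bench; origin at the centre of its underside
- spare_tile: bystander: single teal glass tile, 50 x 50 x 7 (mm), loose on the bench; origin at the centre of its underside
- glue_bottle: bystander: white glue bottle, 44 across, 100 high (mm), loose on the bench; origin at the centre of its underside
- flux_jar: bystander: small amber jar standing between two bins, 27 across, 50 high (mm), loose on the bench; origin at the centre of its underside
- tape_dispenser: bystander: grey desk tape dispenser, 170 x 55 x 108 high (mm), loose on the bench; origin at the centre of its underside
- brush_mug: bystander: white mug with brushes in it, 76 across, 155 high over the brushes (mm), loose on the bench; origin at the centre of its underside

How it is judged:
By the outcome, as a careful person would: the job done as asked, in the order asked, and still so for the second after the job is handed in, with the robot touching nothing.
It also fails if it takes over 42 s, if anything falls off the work surface, if the arm or the gripper's body presses on something with over 40 N, if the wrist force passes 120 N, or if a joint passes its speed limit or range.

## Working session

There is one attempt and no reset: what is moved stays moved. The work goes in short steps, each a Python script; the robot and the scene stay as the last script left them, time stands still between calls to the robot, and variables do not carry over. Pictures are saved under pics/ and viewed, and the job is handed in when it is done.

```bash
ls; mkdir -p pics; python3 - <<'E'
from bench import *
import cv2, numpy as np, pickle
d={}
for n in ("scene","top"):
    c=capture(n); d[n]=c; cv2.imwrite(f"pics/{n}0.png",c["image"])
    print(n,c["intrinsics"].tolist(),c["R"].tolist(),c["t"].tolist())
    for q in ("bin_empty","bin_large","bin_small","marker_empty","marker_large","marker_small","edge_empty","face_empty","pivot_empty","ledge_empty"):
        print(q,[(np.round(r["xy"]).tolist(),round(r["conf"],2)) for r in spot_in(n,q)])
pickle.dump(d,open("d0.pkl","wb"))
print(current_clock())
E
```

```text
pics
scene [[410.9056443298086, 0.0, 322.23230652043753], [0.0, 410.9056443298086, 200.61249873312954], [0.0, 0.0, 1.0]] [[0.03725335995518173, 0.9991906738511416, 0.015171831166705433], [0.6916847982191502, -0.014824800483373002, -0.7220473427713461], [-0.7212380516061137, 0.037392814544101115, -0.6916772732538545]] [-0.01116789987189185, -0.34522692202575606, 1.4060534488044727]
bin_empty [([441.0, 221.0], 0.66), ([289.0, 182.0], 0.18)]
bin_large [([323.0, 234.0], 0.79)]
bin_small [([222.0, 231.0], 0.75), ([448.0, 171.0], 0.28)]
marker_empty [([447.0, 174.0], 0.7)]
marker_large [([336.0, 181.0], 0.7), ([290.0, 181.0], 0.38)]
marker_small [([243.0, 177.0], 0.56)]
edge_empty [([452.0, 171.0], 0.97), ([175.0, 175.0], 0.34)]
face_empty [([448.0, 171.0], 0.79)]
pivot_empty [([440.0, 217.0], 0.76), ([498.0, 221.0], 0.65), ([446.0, 172.0], 0.63)]
ledge_empty [([445.0, 220.0], 0.97)]
top [[401.8488369803188, 0.0, 324.1824499458729], [0.0, 401.8488369803188, 205.32341810438948], [0.0, 0.0, 1.0]] [[0.024679345156030947, -0.9996508132845496, 0.009443591594732246], [-0.9914806031229296, -0.025683979691162394, -0.1276970900929829], [0.12789504898025153, -0.00621165732816624, -0.9917682550674711]] [-0.017527516817927274, 0.5755902826889643, 1.0077404727147496]
bin_empty []
bin_large [([329.0, 182.0], 0.56), ([222.0, 193.0], 0.34), ([357.0, 263.0], 0.23)]
bin_small [([414.0, 192.0], 0.61), ([220.0, 192.0], 0.4), ([202.0, 223.0], 0.34)]
marker_empty [([174.0, 180.0], 0.21)]
marker_large [([198.0, 224.0], 0.7), ([316.0, 215.0], 0.63), ([414.0, 192.0], 0.19)]
marker_small [([403.0, 221.0], 0.91)]
edge_empty [([202.0, 226.0], 0.93)]
face_empty [([204.0, 224.0], 0.82)]
pivot_empty [([218.0, 193.0], 0.85), ([316.0, 212.0], 0.58), ([201.0, 222.0], 0.19)]
ledge_empty [([218.0, 192.0], 0.75), ([201.0, 262.0], 0.15)]
1.1
```

View pics/scene0.png

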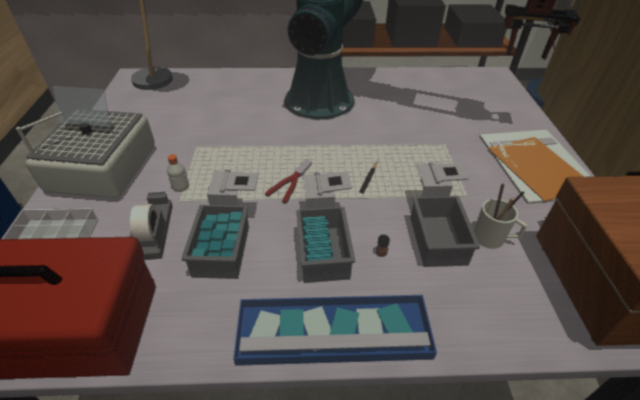

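View pics/top0.png

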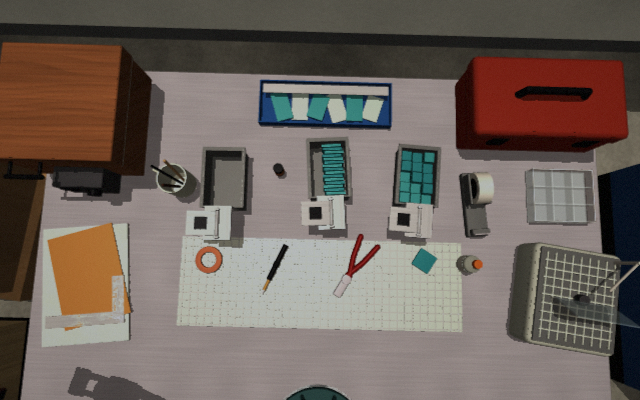

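The empty bin is the leftmost from the robot: top image (225,180), marker at (208,223), with the mug at (172,180) and the foil roll at (208,260). Next I localise it from depth.

```bash
cat > h.py <<'E'
import numpy as np, cv2
def cloud(c):
    K=c["intrinsics"];z=c["range_z"].astype(float);v,u=np.mgrid[:400,:640]
    P=np.stack([(u-K[0,2])/K[0,0]*z,(v-K[1,2])/K[1,1]*z,z],-1)
    W=(P-c["t"])@c["R"]; W[z<=0]=np.nan
    return W
def proj(c,X):
    p=np.asarray(X)@c["R"].T+c["t"];K=c["intrinsics"]
    return np.stack([K[0,0]*p[...,0]/p[...,2]+K[0,2],K[1,1]*p[...,1]/p[...,2]+K[1,2]],-1)
E
python3 - <<'E'
import pickle,numpy as np,cv2
from h import *
d=pickle.load(open("d0.pkl","rb"))
c=d["top"];W=cloud(c)
np.set_printoptions(precision=3,suppress=True,linewidth=200)
im=c["image"][130:280,150:260]; cv2.imwrite("pics/topz.png",cv2.resize(im,None,fx=5,fy=4,interpolation=2)[:600])
c2=d["scene"]; cv2.imwrite("pics/scz.png",cv2.resize(c2["image"][140:270,390:520],None,fx=5,fy=4.6,interpolation=2))
W2=cloud(c2)
for n,w,sl in(("top",W,(slice(130,280),slice(150,260))),("scene",W2,(slice(140,270),slice(390,520)))):
    p=w[sl].reshape(-1,3)
    b=p[(p[:,2]>.06)&(p[:,2]<.078)&(p[:,1]>.12)&(p[:,1]<.36)&(p[:,0]>.5)]
    r=cv2.minAreaRect(b[:,:2].astype(np.float32)*1000); print(n,"rim",len(b),r,np.median(b[:,2]))
    b=p[(p[:,2]>.095)&(p[:,2]<.14)]
    print(n,"plate",len(b),cv2.minAreaRect(b[:,:2].astype(np.float32)*1000),b.min(0),b.max(0))
print(W[224,186:236:2])
E
```

```text
top rim 777 ((637.5944213867188, 279.88623046875), (158.42266845703125, 158.68695068359375), 0.15291732549667358) 0.07062071930295652
top plate 1427 ((551.0439453125, 315.4861755371094), (235.036865234375, 114.31444549560547), 57.19740676879883) [0.478 0.221 0.095] [0.655 0.399 0.14 ]
scene rim 1165 ((620.927978515625, 279.6687927246094), (197.3031005859375, 159.16270446777344), 0.6113579273223877) 0.06876524103011984
scene plate 1168 ((554.3817138671875, 315.337646484375), (235.55215454101562, 116.1760025024414), 57.11983871459961) [0.478 0.221 0.095] [0.66  0.398 0.14 ]
[[ 0.513  0.326  0.113]
 [ 0.513  0.321  0.114]
 [ 0.513  0.317  0.112]
 [ 0.513  0.312  0.112]
 [ 0.513  0.307  0.113]
 [ 0.513  0.302  0.114]
 [ 0.513  0.297  0.114]
 [ 0.514  0.293  0.112]
 [ 0.514  0.289  0.109]
 [ 0.514  0.284  0.111]
 [ 0.514  0.28   0.108]
 [ 0.514  0.275  0.109]
 [ 0.514  0.27   0.11 ]
 [ 0.515  0.266  0.108]
 [ 0.515  0.261  0.108]
 [ 0.514  0.255  0.113]
 [ 0.515  0.251  0.107]
 [ 0.515  0.248  0.102]
 [ 0.515  0.243  0.103]
 [ 0.515  0.237  0.108]
 [ 0.516  0.233  0.103]
 [ 0.516  0.227  0.107]
 [ 0.516  0.223  0.105]
 [ 0.524  0.241  0.004]
 [ 0.524  0.236 -0.   ]]
```

```bash
sleep 0
```

```text
(no output)
```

View pics/topz.png

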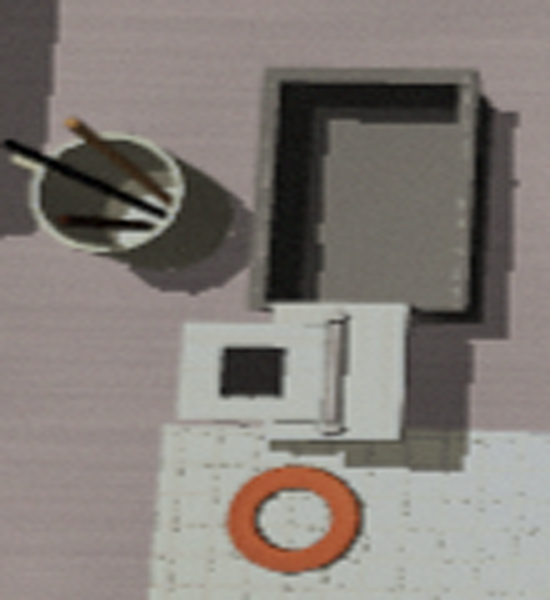

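View pics/scz.png

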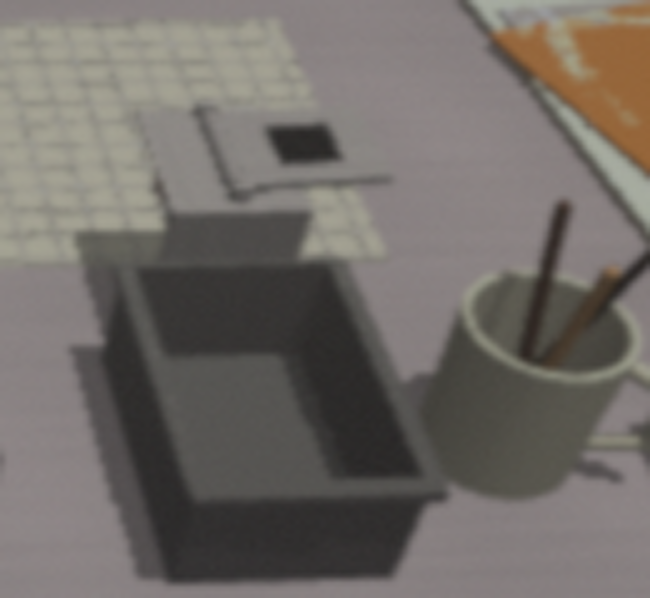

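```bash
python3 - <<'E'
import pickle,numpy as np,cv2
from h import *
from scipy.optimize import minimize
d=pickle.load(open("d0.pkl","rb"))
np.set_printoptions(precision=3,suppress=True,linewidth=200)
for n,sl in(("top",(slice(130,280),slice(150,260))),("scene",(slice(140,270),slice(390,520)))):
    w=cloud(d[n]); p=w[sl].reshape(-1,3)
    b=p[(p[:,2]>.063)&(p[:,2]<.077)&(p[:,1]>.17)&(p[:,1]<.305)&(p[:,0]>.55)&(p[:,0]<.73)]
    print(n,"rim",len(b),cv2.minAreaRect(b[:,:2].astype(np.float32)*1000))
    a=p[(p[:,2]>.096)&(p[:,2]<.13)&(p[:,0]<.6)&(p[:,1]<.35)]
    print("plate",len(a),cv2.minAreaRect(a[:,:2].astype(np.float32)*1000),a[:,:2].min(0),a[:,:2].max(0))
    # fit: rim points lie inside rect & outside inner; a points inside union of ledge, plate rects; tight
    def res(q,full=False):
        x,y,th=q; c,s=np.cos(th),np.sin(th)
        L=lambda P:np.stack([(P[:,0]-x)*c+(P[:,1]-y)*s,-(P[:,0]-x)*s+(P[:,1]-y)*c],-1)
        r=L(b[:,:2]);
        o=np.maximum(np.maximum(abs(r[:,0])-.075,abs(r[:,1])-.05),0)
        i=np.maximum(np.minimum(.071-abs(r[:,0]),.046-abs(r[:,1])),0)
        l=L(a[:,:2]);l[:,0]+=.118
        dl=np.hypot(np.maximum(abs(l[:,0])-.0405,0),np.maximum(abs(l[:,1])-.033,0))
        dp=np.hypot(np.maximum(abs(l[:,0])-.029,0),np.maximum(abs(l[:,1]-.036)-.036,0))
        f=lambda e:np.minimum(e,.006).sum()
        return f(o)+f(i)+f(np.minimum(dl,dp))
    best=min((minimize(res,[x,.24,t],method="Nelder-Mead",options=dict(xatol=1e-5,fatol=1e-6,initial_simplex=[[x,.24,t],[x+.01,.24,t],[x,.25,t],[x,.24,t+.05]])) for x in(.62,.64) for t in (-.15,-.05,.05,.15)),key=lambda r:r.fun)
    print(best.x,best.fun)
    x,y,th=best.x;R=np.array([[np.cos(th),-np.sin(th)],[np.sin(th),np.cos(th)]])
    l=(a[:,:2]-[x,y])@R; l[:,0]+=.118
    m=(abs(l[:,0])<.025)&(l[:,1]>.008)&(l[:,1]<.068)
    k=np.polyfit(l[m,1],a[m,2],1);print("plate slope",k, "z ledge",np.median(a[(l[:,1]<-.008)&(abs(l[:,0])<.04),2]))
    im=d[n]["image"].copy()
    def dr(pts,col):
        P=np.array(pts,float);P2=P.copy();P2[:,:2]=P[:,:2]@R.T+[x,y]
        u=proj(d[n],P2); return u
    S=5;oy,ox=sl[0].start,sl[1].start
    big=cv2.resize(im[sl],None,fx=S,fy=S,interpolation=2)
    t=k[0]
    for pts,col in(([[-.075,-.05,.07],[.075,-.05,.07],[.075,.05,.07],[-.075,.05,.07]],(0,0,255)),([[-.1585,-.033,.103],[-.0775,-.033,.103],[-.0775,.033,.103],[-.1585,.033,.103]],(0,255,0)),([[-.147,0,.108],[-.089,0,.108],[-.089,.072,.108+.072*t],[-.147,.072,.108+.072*t]],(255,0,0))):
        u=(dr(pts,col)-[ox,oy]+.5)*S
        cv2.polylines(big,[np.round(u).astype(np.int32)],True,col,1)
    cv2.imwrite(f"pics/fit_{n}.png",big[:600])
E
```

```text
top rim 528 ((637.7081298828125, 252.75059509277344), (158.4381866455078, 104.50971984863281), 0.0891123041510582)
plate 1348 ((518.6092529296875, 274.4816589355469), (80.46601867675781, 105.4202880859375), 1.154702067375183) [0.478 0.221] [0.56  0.327]
[0.637 0.254 0.001] 0.4695035420860029
plate slope [0.057 0.109] z ledge 0.10404185159420638
scene rim 825 ((639.2054443359375, 252.49954223632812), (161.8033905029297, 104.88996887207031), 0.073556087911129)
plate 1009 ((520.884765625, 274.21307373046875), (85.04759979248047, 106.24371337890625), 1.1473294496536255) [0.478 0.221] [0.564 0.327]
[0.639 0.254 0.003] 1.0678127413988348
plate slope [0.059 0.107] z ledge 0.10211396851803274
```

```bash
python3 -c "
import cv2,numpy as np
a=cv2.imread('pics/fit_top.png');b=cv2.imread('pics/fit_scene.png')
a=cv2.resize(a[200:],(500,364));b=cv2.resize(b[:450],(500,346))
cv2.imwrite('pics/fit.png',cv2.resize(np.vstack([a,b]),(420,596)))"
```

```text
(no output)
```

View pics/fit_top.png

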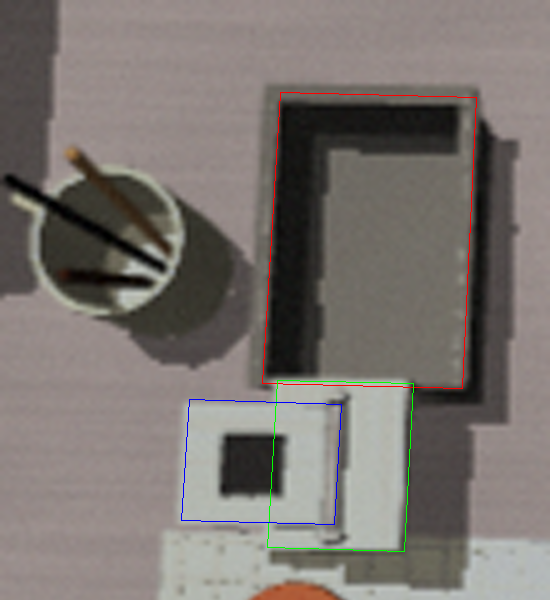

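View pics/fit_scene.png

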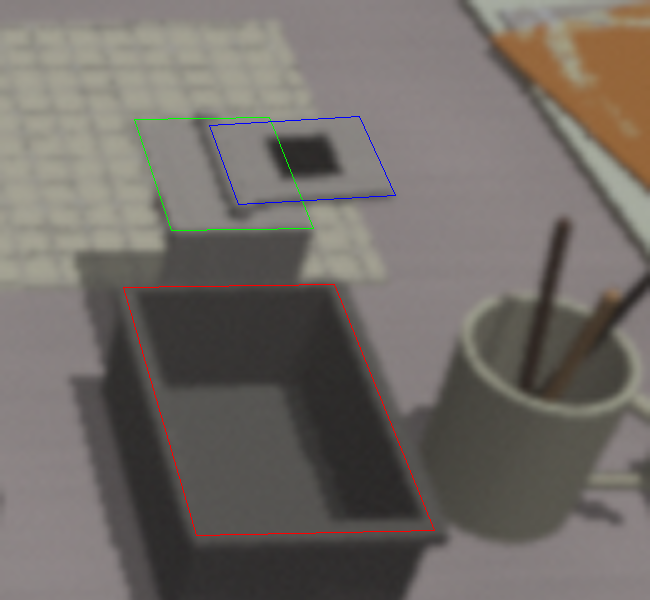

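```bash
python3 - <<'E'
import pickle,numpy as np
from h import *
from bench import *
from scipy.spatial.transform import Rotation as Ro
np.set_printoptions(precision=2,suppress=True,linewidth=200)
d=pickle.load(open("d0.pkl","rb"))
p=np.vstack([cloud(d[n]).reshape(-1,3) for n in("top","scene")])
p=p[(p[:,2]>.015)]
print("max z in 3cm cells; rows x, cols y")
ys=np.arange(.09,.66,.03); print("      ",ys)
for x in np.arange(.33,.76,.03):
    print(round(x,2),[round(float(q.max()),2) if len(q) > 2 else 0 for y in ys for q in [p[(abs(p[:,0]-x-.015)<.015)&(abs(p[:,1]-y-.015)<.015),2]]])
def ori(a,jaw):
    z=np.array([0,-np.sin(a),-np.cos(a)])
    x=np.array([1,0,0]) if jaw=="x" else np.array([0,np.cos(a),-np.sin(a)])
    out=[]
    for s in(1,-1):
        out.append(Ro.from_matrix(np.stack([s*x,np.cross(z,s*x),z],1)).as_quat())
    return out
for jaw in "xy":
  for a in(45,40,30,0):
    for s,q in enumerate(ori(np.radians(a),jaw)):
      for P in([.52,.38,.10],[.52,.315,.09],[.52,.27,.17],[.52,.20,.12]):
        j=inverse_kinematics(P,q); print(jaw,a,s,P,None if j is None else np.array(j))
E
```

```text
max z in 3cm cells; rows x, cols y
       [0.09 0.12 0.15 0.18 0.21 0.24 0.27 0.3  0.33 0.36 0.39 0.42 0.45 0.48 0.51 0.54 0.57 0.6  0.63 0.66]
0.33 [0, 0, 0, 0, 0, 0, 0, 0, 0, 0, 0, 0, 0, 0.02, 0.02, 0.02, 0.02, 0.02, 0.02, 0.02]
0.36 [0, 0.02, 0, 0, 0, 0, 0, 0, 0, 0, 0, 0, 0, 0, 0.02, 0.02, 0.02, 0.02, 0.02, 0.02]
0.39 [0.02, 0.02, 0, 0, 0, 0, 0, 0, 0, 0, 0, 0, 0, 0, 0.02, 0.02, 0.02, 0.02, 0.02, 0.02]
0.42 [0.02, 0.02, 0, 0, 0, 0, 0, 0.02, 0, 0, 0, 0, 0, 0, 0.02, 0.02, 0.02, 0.02, 0.02, 0.02]
0.45 [0.02, 0, 0, 0, 0.1, 0.11, 0.11, 0, 0, 0, 0, 0, 0, 0, 0, 0.02, 0.02, 0.02, 0.02, 0.02]
0.48 [0, 0, 0, 0, 0.11, 0.11, 0.12, 0.12, 0, 0, 0, 0, 0, 0, 0, 0.02, 0.02, 0.02, 0.02, 0]
0.51 [0, 0, 0, 0, 0.11, 0.12, 0.12, 0.12, 0, 0, 0, 0, 0, 0, 0, 0, 0, 0, 0, 0]
0.54 [0, 0, 0, 0.07, 0.11, 0.12, 0.11, 0.11, 0, 0, 0, 0, 0, 0, 0, 0, 0, 0, 0, 0]
0.57 [0, 0, 0, 0.07, 0, 0, 0, 0.07, 0.09, 0.15, 0.09, 0, 0, 0, 0.12, 0.12, 0.12, 0.12, 0.12, 0]
0.6 [0, 0, 0, 0.08, 0, 0, 0, 0.08, 0.09, 0.14, 0.1, 0, 0, 0, 0.12, 0.12, 0.13, 0.12, 0.18, 0.18]
0.63 [0.05, 0.05, 0, 0.08, 0.07, 0, 0, 0.08, 0.09, 0.16, 0.16, 0.
[... 3771 characters left out ...]
 2.4 ]
y 30 1 [0.52, 0.315, 0.09] [ 0.68  0.71  1.37 -0.41  1.42  2.38]
y 30 1 [0.52, 0.27, 0.17] [ 0.63  0.59  1.39 -0.42  1.5   2.3 ]
y 30 1 [0.52, 0.2, 0.12] [ 0.54  0.59  1.54 -0.46  1.33  2.29]
y 0 0 [0.52, 0.38, 0.1] [ 0.52  0.54  1.53 -0.    1.06 -1.05]
y 0 0 [0.52, 0.315, 0.09] [ 0.43  0.51  1.63 -0.    1.   -1.14]
y 0 0 [0.52, 0.27, 0.17] [ 0.36  0.39  1.6  -0.    1.15 -1.21]
y 0 0 [0.52, 0.2, 0.12] [ 0.24  0.41  1.72 -0.    1.01 -1.33]
y 0 1 [0.52, 0.38, 0.1] [ 0.52  0.54  1.53 -0.    1.06  2.09]
y 0 1 [0.52, 0.315, 0.09] [ 0.43  0.51  1.63 -0.    1.    2.  ]
y 0 1 [0.52, 0.27, 0.17] [ 0.36  0.39  1.6  -0.    1.15  1.93]
y 0 1 [0.52, 0.2, 0.12] [ 0.24  0.41  1.72 -0.    1.01  1.81]
```

```bash
cat >> h.py <<'E'
from scipy.spatial.transform import Rotation as Ro
PV=np.array([.515,.2545,.106]); H=.0135
def vec(a): # u (up the finger), e (towards leading corner) in y,z
    return np.array([np.sin(a),np.cos(a)]),np.array([-np.cos(a),np.sin(a)])
def quat(a):
    z=np.array([0,-np.sin(a),-np.cos(a)]);x=np.array([0,np.cos(a),-np.sin(a)])
    return Ro.from_matrix(np.stack([x,np.cross(z,x),z],1)).as_quat()
def tcp(C,a):
    u,e=vec(a);q=np.asarray(C)-H*e
    return PV+[0,q[0],q[1]]
E
python3 - <<'E'
from h import *; from bench import *
a=np.radians(42)
move_gripper(0.0)
C0=np.array([.060,-.014])
move_ptp(tcp(C0+[.07,.14],a),quat(a))
servo_line(tcp(C0+[.05,0],a),rate=.2)
print(current_clock(),current_position(),current_force())
for n in("scene","top","wrist"):
    c=capture(n);cv2.imwrite(f"pics/{n}1.png",c["image"])
E
python3 -c "
import cv2,numpy as np
a=cv2.imread('pics/scene1.png')[90:270,380:580];b=cv2.imread('pics/wrist1.png')
cv2.imwrite('pics/m1.png',np.vstack([cv2.resize(a,(400,300),interpolation=2),cv2.resize(b,(400,250))]))"
```

```text
4.8083 [0.51544702 0.37529898 0.08418472] [-0.09966758  0.22117032 -0.00217645]
```

View pics/m1.png

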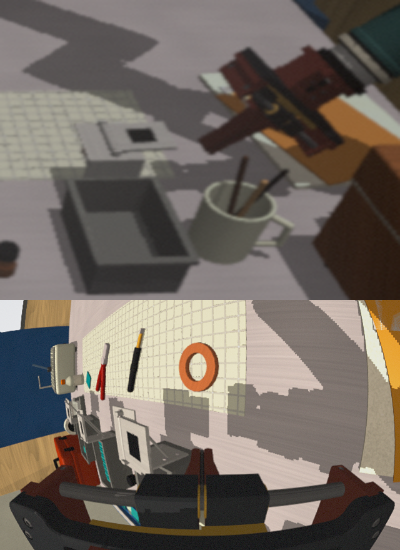

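The closed fingertips (scene crop, about (205,145)) lean toward the free edge of the marker, and both mug and bench are clear. I'll go under and lift to 60°.

```bash
python3 - <<'E'
from h import *; from bench import *
a=np.radians(42);u,e=vec(a)
np.set_printoptions(precision=2,suppress=True)
hit=servo_line(tcp([.060,-.014],a),rate=.12,contact_N=8)
print("in",hit,current_force(),current_clock())
if not hit:
  for th in np.radians([5,12,20,28,36,44,48,54,60]):
    E=.072*np.array([np.cos(th),np.sin(th)])+.002*np.array([np.sin(th),-np.cos(th)])
    C=E-.015*u if th<np.radians(48) else .057*np.array([np.cos(th),np.sin(th)])+.002*np.array([np.sin(th),-np.cos(th)])
    hit=servo_line(tcp(C,a),rate=.08,contact_N=15)
    print(round(np.degrees(th)),hit,np.array(current_force()),round(current_clock(),1))
    if hit: break
for n in("scene","top","wrist"):
    c=capture(n);cv2.imwrite(f"pics/{n}2.png",c["image"])
E
python3 -c "
import cv2,numpy as np
a=cv2.imread('pics/scene2.png')[90:270,380:580];b=cv2.imread('pics/top2.png')[130:280,130:330]
cv2.imwrite('pics/m2.png',np.vstack([cv2.resize(a,(400,300),interpolation=2),cv2.resize(b,(400,300))]))"
```

```text
in False [-0.33  0.74 -0.  ] 5.525
5 False [ 1.59 -0.24 -0.05] 5.8
12 False [0.52 0.71 0.27] 6.0
20 False [-0.65 -1.08  0.83] 6.3
28 False [ 0.2  -0.77 -0.06] 6.6
36 False [-0.4  -1.01 -0.65] 6.9
44 False [ 0.28  0.11 -0.38] 7.1
48 False [ 1.49  0.41 -0.51] 7.4
54 False [-0.46 -0.17  0.23] 7.6
60 False [-0.2   0.5  -0.22] 7.9
```

View pics/m2.png

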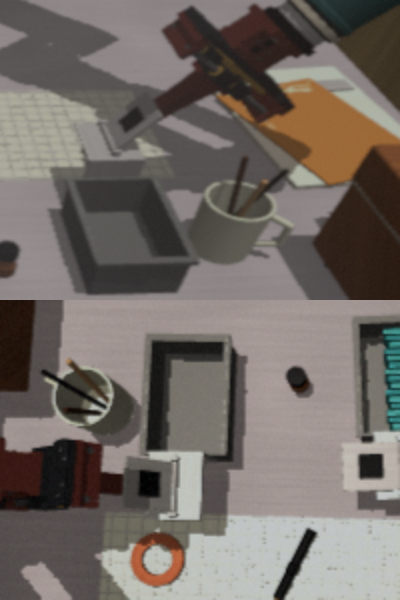

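The plate is up at about 55–60°, solid face still visible and the finger beneath it. Next: over the top.

```bash
python3 - <<'E'
from h import *; from bench import *
np.set_printoptions(precision=2,suppress=True)
for d in range(68,173,8):
    th=np.radians(d);a=min(np.radians(42),(np.pi-th)/2)
    r=.057 if d<100 else .055
    C=r*np.array([np.cos(th),np.sin(th)])+.001*np.array([np.sin(th),-np.cos(th)])
    hit=servo_line(tcp(C,a),quat(a),rate=.08,contact_N=15)
    print(d,hit,np.array(current_force()),round(current_clock(),1))
    if hit: break
for n in("scene","top"):
    c=capture(n);cv2.imwrite(f"pics/{n}3.png",c["image"])
E
python3 -c "
import cv2,numpy as np
a=cv2.imread('pics/scene3.png')[90:270,380:580];b=cv2.imread('pics/top3.png')[130:280,130:330]
cv2.imwrite('pics/m3.png',np.vstack([cv2.resize(a,(400,300),interpolation=2),cv2.resize(b,(400,300))]))"
```

```text
68 False [-0.01  0.51 -0.53] 8.3
76 False [ 1.11  0.3  -0.18] 8.5
84 False [-0.89 -0.12  1.1 ] 8.8
92 False [ 0.07  0.45 -0.35] 9.0
100 False [ 0.77  0.26 -0.09] 9.3
108 False [ 0.09 -0.29 -0.38] 9.5
116 False [ 0.4  -0.46  0.55] 9.8
124 False [-0.54  0.49  0.61] 10.0
132 False [ 0.79 -0.87  0.03] 10.3
140 False [ 0.09 -0.57  0.62] 10.5
148 False [-0.43 -0.31  0.7 ] 10.8
156 False [-0.12  1.24  0.64] 11.0
164 False [ 0.33 -0.37  0.06] 11.3
172 False [ 0.38 -0.44  0.27] 11.5
```

View pics/m3.png

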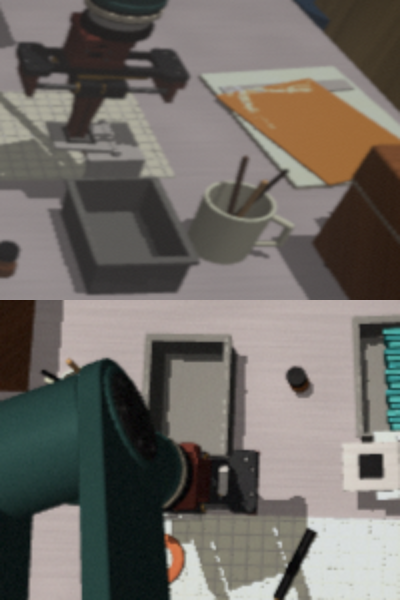

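The marker is over and nearly down, with the finger on top of it. Now a final press with contact stop, then retreat and look.

```bash
python3 - <<'E'
from h import *; from bench import *
np.set_printoptions(precision=4,suppress=True)
p=PV+[0,-.042,.003]
print(servo_line(p,quat(0.0),rate=.04,contact_N=10),current_position(),current_force())
p=np.array(current_position())
print(servo_line(p+[0,0,-.008],rate=.02,contact_N=12),np.array(current_position()),np.array(current_force()))
sleep(.3)
print(np.array(current_force()))
p=np.array(current_position())
servo_line(p+[0,0,.12],rate=.12)
move_ptp([.3,.45,.3],quat(0.0))
print(current_clock(),np.array(current_force()))
import pickle
d={}
for n in("scene","top"):
    c=capture(n);d[n]=c;cv2.imwrite(f"pics/{n}4.png",c["image"])
    for q in("marker_empty","marker_large","marker_small"):print(n,q,[(np.round(r["xy"]).tolist(),round(r["conf"],2)) for r in spot_in(n,q)])
pickle.dump(d,open("d4.pkl","wb"))
d0=pickle.load(open("d0.pkl","rb"))
for n in d:
    w=cloud(d[n]).reshape(-1,3)
    l=w-PV; m=(abs(l[:,0]-.005)<.022)&(l[:,1]<-.01)&(l[:,1]>-.066)&(l[:,2]>-.03)&(l[:,2]<.06)
    k=np.polyfit(l[m,1],l[m,2],1);print(n,m.sum(),"slope",k,"angle",np.pi+k[0])
    w0=cloud(d0[n]);w4=cloud(d[n])
    for nm,(x0,x1,y0,y1) in dict(mid=(.45,.58,-.06,.12),right=(.45,.58,-.3,-.1)).items():
        s=(w0[...,0]>x0)&(w0[...,0]<x1)&(w0[...,1]>y0)&(w0[...,1]<y1)&(w0[...,2]>.08)
        print(nm,s.sum(),np.nanmedian(w4[s][:,2]-w0[s][:,2]),np.nanmedian(abs(w4[s][:,2]-w0[s][:,2])))
E
```

```text
False [0.5148 0.2121 0.109 ] [-0.5213 -0.361   0.087 ]
True [0.5154 0.2128 0.1082] [-1.318  -0.8892  7.9899]
[-1.4304 -1.1683  7.5287]
14.8667 [-0.512   0.5395 -0.4663]
scene marker_empty [([417.0, 174.0], 0.61), ([498.0, 221.0], 0.23), ([222.0, 232.0], 0.2)]
scene marker_large [([336.0, 181.0], 0.78), ([421.0, 173.0], 0.16)]
scene marker_small [([242.0, 180.0], 0.97)]
top marker_empty [([231.0, 224.0], 0.87), ([474.0, 202.0], 0.59)]
top marker_large [([317.0, 212.0], 0.78), ([216.0, 254.0], 0.72), ([225.0, 194.0], 0.42)]
top marker_small [([400.0, 218.0], 0.95), ([230.0, 225.0], 0.64)]
scene 281 slope [-0.0039  0.0009] angle 3.1377414165024553
mid 885 4.404349052110346e-05 0.0010092178522100245
right 1120 3.0042722837950175e-05 0.001018360595934173
top 430 slope [0.0081 0.0033] angle 3.1496960439722277
mid 1168 9.33664467697784e-05 0.0016937287141514934
right 1300 -0.00010214739550744312 0.0016704544542947009
```

View pics/top4.png

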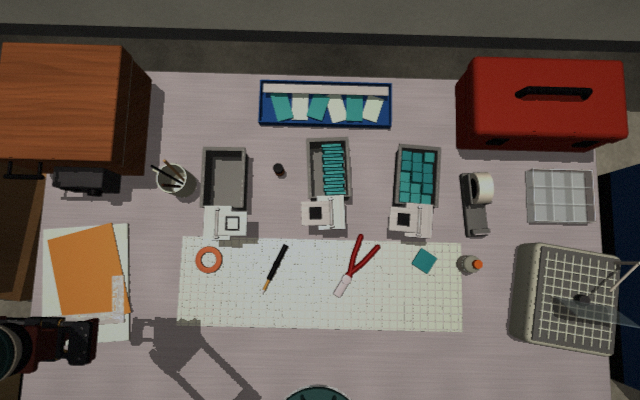

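View pics/scene4.png

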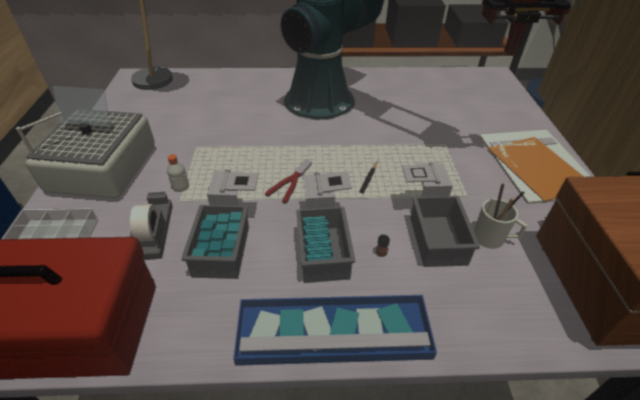

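The hollow square is up at (232,223) in the top image and (418,173) in the scene image. The plate lies flat and everything else is unchanged.

```bash
python3 -c "
from bench import *
print(close_job(),current_clock())"
```

```text
the job is handed in; nothing more can be done
the job is handed in; nothing more can be done
```

The empty bin (the robot's leftmost) now shows its hollow-square reorder face, with the marker flat on the other side of its bracket. I slid the closed fingertips under the free edge, swung the marker over its hinge and pressed it down until contact (about 8 N). Then I moved the hand clear and handed the job in at about 15 s.

- **Marker angle:** fits to the depth images gave 3.138 rad from the scene camera and 3.150 rad from the top camera. Both match π within measurement noise.
- **Other two markers:** the median height change was about 0.1 mm or less.
- **Loose items:** these look unmoved in the before and after pictures; I did not measure them.
- **Detector reports:** the networks gave some extra false hits, such as a second "marker_large" with a confidence of 0.72. The pictures contradicted them. No check failed.

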